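Find the weak spring contact and isolate it

ROBOT

A 6-joint arm with a two-finger parallel gripper is mounted at the origin on a cart in front of the work surface, level with it; the furniture and walls round the work are solid. World frame = base frame: x ahead of the robot, y to its left, z up, the work surface at z = 0. Lengths are in mm, angles in rad, forces in N, time in s.
With the tool pointing down it reaches from about 400 to 925 mm from the base axis. Payload 12.5 kg.
Tool frame: the origin (TCP) lies on the centre line of the jaws, within the pads' length; the fingertips stand 14 mm ahead of it and the grasp point (between the pads) lies 5 mm behind it; z points along the fingers, x is the direction in which the jaws open and shut, and the axes are right-handed (so a half turn about z gives the same grasp; the last joint's range is limited). The gripper opens to 95 mm and grips with 3 to 60 N. Pads are 20 mm wide; open, the fingers measure 119 mm over their backs; the gripper's body (75 mm by 180 mm) begins 59 mm behind the grasp point.
Start: joints at [1.232, 0.491, 1.559, -0, 1.092, -0.106], TCP at [144.171, 608.164, 196.861] pointing down, gripper open.
Joint ranges: [-3.1, 3.1], [-0.84, 2.19], [0.05, 2.79], [-1.13, 4.28], [0.06, 2.93], [-2.69, 2.69]. Speed limits (rad/s): [2.22, 2.22, 2.79, 3.14, 3.14, 3.14].

INTERFACE

Orientations are given as [roll, pitch, yaw] about the fixed x, y, z axes, in that order (R = Rz(yaw) Ry(pitch) Rx(roll)).
In Python, from cell import state, read_camera, job_done gives the robot as it stands.
- The arm moves only by the shell command python3 -m handwheel 'ROWS'. ROWS is JSON, a list of rows, each an object of numbers: "hand": the finger opening in m, from 0 to 0.0951; "x", "y", "z": the shift along the world's x, y, z in m; "spin": the turn about the world's z in units of 5 degrees (1.0 is 5 degrees). In form: [{"hand": .., "x": .., "y": .., "z": .., "spin": ..}, ...]. A call has 1 to 20 rows; each row is the pose to reach, as a shift and turn from the pose commanded when the call began; what a row does not reach only later rows make up. A row lasts 1/12 s, in which the tool goes at most 41.7 mm and 7.16 degrees, less where a joint would pass 70% of its speed; a pose out of reach is approached as far as the arm can. A call with a gripper value outside its range is refused whole. The fingers move at their own pace and stop on an object; the grip force is fixed at half the most. Time passes only in rows, so rows that repeat a pose let the fingers close. It gives the time, the measured TCP pose, the force and the opening at its end, in the units of the state.
- state(): the state, without advancing time (a new reading comes with each control period).
- read_camera(name): name is "scene" or "top" or "wrist"; returns a dict with "img" (384x512x3 uint8, red, green, blue), "fx", "fy", "cx", "cy" (pixels), "D" ([k1, k2, p1, p2, k3] as OpenCV has them; the pictures are not rectified), "T" (4x4, takes a point from camera to world coordinates). Camera axes: x right, y down, z forward; pixel columns grow to the right and rows downward; lengths in mm; the calibration is good to about 2 mm. A picture is of the moment at which its call begins. There is no depth.
- job_done(): hands the job in, once; it reports no verdict.
The state is a dict: "t": time; "joints": joint angles; "qvel": joint speeds; "tau": joint torques, N m; "eef_pos": TCP position; "tcp_rot": TCP orientation; "ft_force": force on the tool from outside, world axes, zero at the start; "moment": the same for the moment, N m; "opening": opening from 0.0 (shut) to 1.0 (fully open).
Only numpy, scipy, OpenCV 4.12 (cv2) and the standard library are available. Lean on these libraries where they do the work, as an engineer would, in place of code of your own. Each camera call takes 0.05 s, during which the arm holds its last target. There are 200 camera calls.

TASK

One of the three spring leaf contacts on the contact block has gone weak. Working from left to right, press the tip of each leaf gently down onto its stop, hold it there a moment to feel how stiff it is and let it spring back up; then push the isolator slide in front of the weakest leaf fully home toward the leaf. Leave the other two slides as they are, use no more than 20 N anywhere, and do not disturb the bottles and jar standing around.

Things in the scene. Friction and masses are not known exactly. Their poses are not given: they have to be found in the camera images.
- contact_block: Block fixed to the bench: aluminium plate 156 x 212 x 12 mm (x, y, z) with three look-alike units in a row, 65 mm apart. Origin: centre of the underside; x from slides (robot side) to clamps (far side), y left. Each unit: isolator slide, stop post, and over it the tip of a steel spring leaf clamped at the far end. A sound leaf takes 6 to 8 N at its stop, the weak one under half of that.
- tip_left (a point): Top of the brass button (13 mm across) on the tip of the left leaf (seen from the robot) when free; the point stays there when it is pressed. From here the tip goes down 10 mm, force rising about evenly with depth, to a rigid stop, and springs back when let go. Bears at most 20 N.
- tip_middle (a point): Top of the brass button (13 mm across) on the tip of the middle leaf (seen from the robot) when free; the point stays there when it is pressed. From here the tip goes down 10 mm, force rising about evenly with depth, to a rigid stop, and springs back when let go. Bears at most 20 N.
- tip_right (a point): Top of the brass button (13 mm across) on the tip of the right leaf (seen from the robot) when free; the point stays there when it is pressed. From here the tip goes down 10 mm, force rising about evenly with depth, to a rigid stop, and springs back when let go. Bears at most 20 N.
- grip_left (a point): Centre of the left isolator slide's grip when open (stays there when the slide moves): grey block 12 mm (x) by 18 mm (y), its top 11 mm above this point, 30 mm above the bench here. Pushed along the block's +x (away from the robot, toward its leaf) against 2.5 N of friction it goes 20 mm to a rigid end stop and stays where it is left.
- grip_middle (a point): Centre of the middle isolator slide's grip when open (stays there when the slide moves): grey block 12 mm (x) by 18 mm (y), its top 11 mm above this point, 30 mm above the bench here. Pushed along the block's +x (away from the robot, toward its leaf) against 2.5 N of friction it goes 20 mm to a rigid end stop and stays where it is left.
- grip_right (a point): Centre of the right isolator slide's grip when open (stays there when the slide moves): grey block 12 mm (x) by 18 mm (y), its top 11 mm above this point, 30 mm above the bench here. Pushed along the block's +x (away from the robot, toward its leaf) against 2.5 N of friction it goes 20 mm to a rigid end stop and stays where it is left.
- leaf_a (a joint): Bending of leaf a, rad: 0 free, 0.182 at its stop. The letters belong to the units, which sit in any order in the three places.
- leaf_b (a joint): Bending of leaf b, rad: 0 free, 0.182 at its stop. The letters belong to the units, which sit in any order in the three places.
- leaf_c (a joint): Bending of leaf c, rad: 0 free, 0.182 at its stop. The letters belong to the units, which sit in any order in the three places.
- slide_a (a joint): Position of the isolator slide of unit a (in front of leaf a), m: 0 open, 0.020 fully home.
- slide_b (a joint): Position of the isolator slide of unit b (in front of leaf b), m: 0 open, 0.020 fully home.
- slide_c (a joint): Position of the isolator slide of unit c (in front of leaf c), m: 0 open, 0.020 fully home.
- small_bottle_mid (a point): Small beige plastic bottle, 32 mm across, 72 mm tall, loose, standing beside the contact block; point at its centre, half-way up. Leave alone.
- blue_bottle_mid (a point): Small clear bottle with a wide dark cap, 45 mm across, 95 mm tall, loose, standing behind the contact block; point at its centre, half-way up. Leave alone.
- jar_mid (a point): Small clear jar with a wide white cap, 57 mm across, 101 mm tall, loose; point at its centre, half-way up. Leave alone.

How it is judged (in metres and radians):
On the way, in this order (a step that is already met when the one before it is completed fails the run):
1. the left leaf is pressed down to its stop and held there (horizontal distance between the grasp point and tip_left below 0.03 m and value of joint any of leaf_a, leaf_b, leaf_c above 0.167 rad), for 0.2 s.
2. the middle leaf is pressed down to its stop and held there (horizontal distance between the grasp point and tip_middle below 0.03 m and value of joint any of leaf_a, leaf_b, leaf_c above 0.167 rad), for 0.2 s.
3. the right leaf is pressed down to its stop and held there (horizontal distance between the grasp point and tip_right below 0.03 m and value of joint any of leaf_a, leaf_b, leaf_c above 0.167 rad), for 0.2 s.
4. the isolator slide of the weakest leaf is pushed home (value of joint slide_b above 0.0175 m), for 0.2 s.
At the end, for the whole second after the job is handed in: The slide of the weakest leaf is home (within 2.5 mm of its end stop), the other two slides are open (within 6 mm of it), and all three leaves have sprung back up (value of joint slide_b above 0.0175 m and value of joint each of slide_a, slide_c below 0.006 m and value of joint each of leaf_a, leaf_b, leaf_c below 0.03 rad); the robot touches nothing.
It fails at once if more than 20 N is put on a leaf or a slide (contact force between any of leaf_a, leaf_b, leaf_c, slide_a, slide_b, slide_c and anything else above 20 N).
It fails at once if the slide of a sound leaf is pushed in (more than 6 mm) (value of joint any of slide_a, slide_c above 0.006 m).
It fails at once if a bottle or the jar is shifted more than 20 mm (distance of any of small_bottle_mid, blue_bottle_mid, jar_mid from where it was at the start of the episode above 0.02 m).
It also fails if it takes over 64 s, if anything falls off the work surface, if the arm or the gripper's body presses on something with over 40 N, if the wrist force passes 120 N, or if a joint passes its speed limit or range.

## Working session

There is one attempt and no reset: what is moved stays moved. The work goes in short steps, Python scripts to look and compute and a shell command to move; the robot and the scene stay as the last step left them, time stands still between calls to the robot, and variables do not carry over. Pictures are saved under pics/ and viewed, about 8 in all and at most 12, crops included, and the job is handed in when it is done.

```bash
mkdir -p pics; ls; python3 - <<'E'
from cell import state, read_camera
import cv2,numpy as np,pickle
s=state();print(s)
a={n:read_camera(n) for n in("scene","top")}
pickle.dump(a,open("c0.pkl","wb"))
for n in a:
    print(n,a[n]['fx'],a[n]['cx'],a[n]['cy'],a[n]['D'],a[n]['T'].round(2) if hasattr(a[n]['T'],'round') else a[n]['T'])
cv2.imwrite("pics/scene0.png",a["scene"]["img"][:,:,::-1]);cv2.imwrite("pics/top0.png",a["top"]["img"][:,:,::-1])
E
```

```text
pics
{'t': 0.0, 'joints': array([ 1.23239559e+00,  4.91525451e-01,  1.55945733e+00, -5.31956273e-06,
        1.09168012e+00, -1.05626864e-01]), 'qvel': array([-7.25227556e-06,  3.04491876e-04, -5.42398534e-05, -1.04534003e-03,
        1.95618638e-04, -7.74281708e-04]), 'tau': array([ 2.21219663e-03, -6.12657237e+01, -2.58178747e+01,  6.93490938e-02,
        4.82651393e-02, -7.88799434e-05]), 'eef_pos': array([144.08142683, 607.89619037, 196.28023   ]), 'tcp_rot': array([-3.14148451e+00,  1.06478368e-03,  1.33802497e+00]), 'ft_force': array([-0.06792574,  0.18519315, -0.01667543]), 'moment': array([ 0.01164645,  0.04199957, -0.0143783 ]), 'opening': 1.001112703315162}
scene 375.36590585886336 257.60795823838635 192.0604953298674 [0.02764555 0.         0.         0.         0.        ] [[ 9.3000e-01 -2.7000e-01  2.7000e-01  2.7179e+02]
 [-3.8000e-01 -6.6000e-01  6.5000e-01 -3.5262e+02]
 [ 0.0000e+00 -7.0000e-01 -7.2000e-01  7.2188e+02]
 [ 0.0000e+00  0.0000e+00  0.0000e+00  1.0000e+00]]
top 374.20000718855044 250.62422654184806 192.60926307441815 [-0.12567051  0.          0.          0.          0.        ] [[-2.0000e-02 -1.0000e+00  5.0000e-02  4.8472e+02]
 [-1.0000e+00  2.0000e-02 -0.0000e+00  2.1691e+02]
 [-0.0000e+00 -5.0000e-02 -1.0000e+00  9.9286e+02]
 [ 0.0000e+00  0.0000e+00  0.0000e+00  1.0000e+00]]
```

View pics/scene0.png

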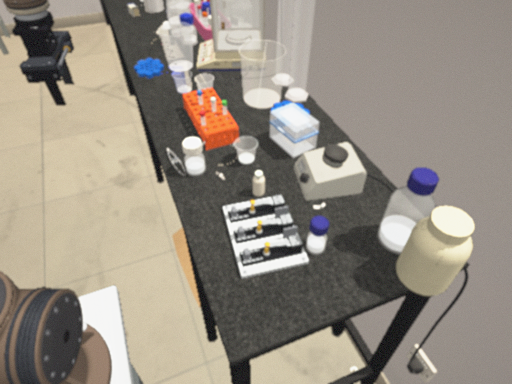

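View pics/top0.png

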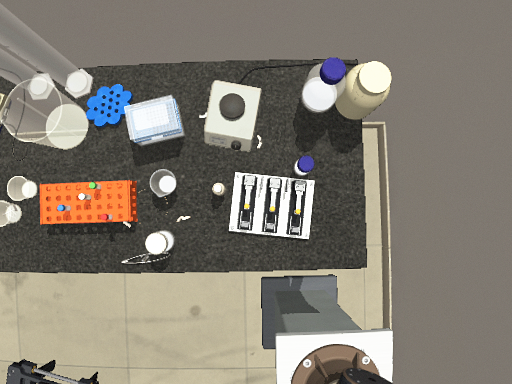

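The scene view shows the block at about (265,235). In the top view it is at (272,205), with yellow buttons near (247,207), (272,208) and (297,208). The beige bottle is at (218,188) and the dark-capped bottle at (305,164). Next I triangulate the buttons and bottles.

```bash
cat > h.py <<'E'
import cv2,numpy as np
def ray(c,uv):
    K=np.array([[c['fx'],0,c['cx']],[0,c['fy'],c['cy']],[0,0,1.]])
    p=cv2.undistortPoints(np.array(uv,float).reshape(-1,1,2),K,np.array(c['D'],float))[0,0]
    T=np.array(c['T']);d=T[:3,:3]@[p[0],p[1],1];return T[:3,3],d/np.linalg.norm(d)
def plane(c,uv,z):
    o,d=ray(c,uv);return o+d*(z-o[2])/d[2]
def tri(c1,u1,c2,u2):
    o1,d1=ray(c1,u1);o2,d2=ray(c2,u2)
    s=np.linalg.lstsq(np.c_[d1,-d2],o2-o1,rcond=None)[0]
    p,q=o1+s[0]*d1,o2+s[1]*d2;return (p+q)/2,np.linalg.norm(p-q)
def blobs(c,box,lo,hi,amin=3):
    x0,y0,x1,y1=box;m=cv2.inRange(cv2.cvtColor(c['img'],cv2.COLOR_RGB2HSV)[y0:y1,x0:x1],lo,hi)
    n,l,s,ce=cv2.connectedComponentsWithStats(m)
    return [(ce[i]+[x0,y0],s[i]) for i in range(1,n) if s[i,4]>=amin]
E
python3 - <<'E'
import pickle;from h import *
a=pickle.load(open("c0.pkl","rb"));np.set_printoptions(precision=1,suppress=True)
R={}
for n,b in(("scene",(215,190,310,280)),("top",(225,165,320,245))):
    R[n]=blobs(a[n],b,(15,120,100),(35,255,255))
    for c,s in R[n]: print(n,c,s)
# plate outline top
for n,b in(("top",(225,165,320,245)),):
    c=a[n];g=c['img'][b[1]:b[3],b[0]:b[2]].min(2);m=((g>150)*255).astype(np.uint8)
    k=max(cv2.findContours(m,0,2)[0],key=cv2.contourArea);r=cv2.minAreaRect(k)
    for p in cv2.boxPoints(r)+np.array(b[:2]):print(p,plane(c,p,12))
for nm,p in(("beige",(218,189)),("blue",(305,164)),("jar",(153,242))):print(nm,plane(a["top"],p,80))
i=a["top"]["img"][165:245,205:325,::-1];j=a["scene"]["img"][190:280,215:335,::-1]
cv2.imwrite("pics/z.png",np.vstack([cv2.resize(i,None,fx=5,fy=3.6),cv2.resize(j,None,fx=5,fy=3.4)])[:600])
E
```

```text
scene [252.  204.2] [35  9  5 11 32]
scene [259.  225.2] [42 31  5  9 28]
scene [266.5 247.2] [49 53  5  9 33]
top [246.1 205.6] [19 39  5  4 17]
top [272.3 208.4] [45 41  6  5 19]
top [297.6 211.1] [70 44  6  5 21]
[228.2 230.4] [435.6 277.5  12. ]
[234.4 171.5] [589.8 258.3  12. ]
[314.7 180. ] [563.1  47.1  12. ]
[308.5 238.8] [408.8  67.7  12. ]
beige [540.5 296.4  80. ]
blue [597.6  81.6  80. ]
jar [413.7 458.9  80. ]
```

```bash
python3 - <<'E'
import pickle;from h import *
a=pickle.load(open("c0.pkl","rb"));np.set_printoptions(precision=1,suppress=True)
# scene blobs are elongated (button on stem): try centroid and top
for s0,s1,t in(((252,204.2),(252,201.5),(246.1,205.6)),((259,225.2),(259,223),(272.3,208.4)),((266.5,247.2),(266.5,245),(297.6,211.1))):
    print(tri(a["scene"],s0,a["top"],t),tri(a["scene"],s1,a["top"],t))
o=plane(a["top"],(271.45,205.2),12);print(o)
E
```

```text
(array([498.1, 229.3,  40.3]), np.float64(2.036190102683294)) (array([498. , 229.2,  50.2]), np.float64(1.8667492876718548))
(array([489.5, 162.8,  38.4]), np.float64(2.2794443002569653)) (array([489.5, 163.2,  46. ]), np.float64(2.114044431769613))
(array([481.1,  98.3,  38.3]), np.float64(2.4626858807524705)) (array([481.2,  99.1,  45.3]), np.float64(2.2726452529223864))
[499.1 162.9  12. ]
```

View pics/z.png

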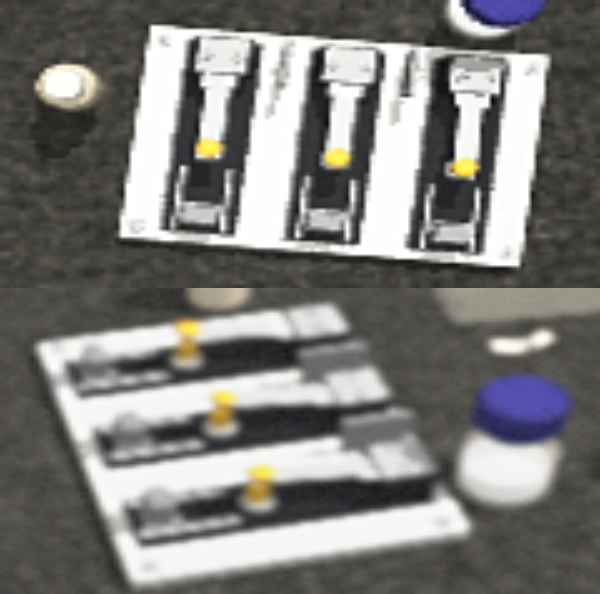

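The buttons are at about (498,229), (489.5,163) and (481,98.5), with tops near z 46 mm and the 65 mm spacing confirmed. The block's yaw is about -7.2°. I'll go above the middle with the hand shut and spun +1.2 units, then look from close by.

```bash
python3 -m handwheel '[{"hand":0,"x":0.02,"y":-0.026,"z":0,"spin":0.2},{"hand":0,"x":0.045,"y":-0.058,"z":0,"spin":0.4},{"hand":0,"x":0.07,"y":-0.09,"z":0,"spin":0.6},{"hand":0,"x":0.095,"y":-0.122,"z":0,"spin":0.8},{"hand":0,"x":0.12,"y":-0.154,"z":0,"spin":1.0},{"hand":0,"x":0.145,"y":-0.186,"z":0,"spin":1.2},{"hand":0,"x":0.17,"y":-0.218,"z":0,"spin":1.2},{"hand":0,"x":0.195,"y":-0.25,"z":0,"spin":1.2},{"hand":0,"x":0.22,"y":-0.282,"z":0,"spin":1.2},{"hand":0,"x":0.245,"y":-0.314,"z":0,"spin":1.2},{"hand":0,"x":0.27,"y":-0.346,"z":0,"spin":1.2},{"hand":0,"x":0.295,"y":-0.378,"z":0,"spin":1.2},{"hand":0,"x":0.32,"y":-0.41,"z":0,"spin":1.2},{"hand":0,"x":0.34,"y":-0.435,"z":0,"spin":1.2},{"hand":0,"x":0.346,"y":-0.445,"z":0,"spin":1.2},{"hand":0,"x":0.346,"y":-0.445,"z":0,"spin":1.2},{"hand":0,"x":0.346,"y":-0.445,"z":0,"spin":1.2},{"hand":0,"x":0.346,"y":-0.445,"z":0,"spin":1.2}]'
python3 - <<'E'
from cell import *;import pickle,cv2
s=state();print(s['t'],s['eef_pos'],s['tcp_rot'],s['ft_force'],s['opening'])
w=read_camera("wrist");pickle.dump(w,open("w1.pkl","wb"));print(w['T'])
cv2.imwrite("pics/w1.png",w["img"][:,:,::-1])
E
```

```text
t: 1.6
eef_pos: [489.3, 164.1, 196.8]
tcp_rot: [-3.141, -0.0, 1.443]
ft_force: [0.2, -0.2, 0.6]
opening: 0.005
1.6 [489.29643983 164.07358695 196.75098619] [-3.14093840e+00 -9.37949106e-05  1.44344521e+00] [ 0.16498234 -0.23504739  0.64375572] 0.004864496844182576
[[ 1.26498231e-01  9.49242825e-01  2.87986557e-01  4.05950354e+02]
 [ 9.91966806e-01 -1.20982187e-01 -3.69481607e-02  1.76282021e+02]
 [-2.31533084e-04  2.90346982e-01 -9.56921406e-01  3.84457494e+02]
 [ 0.00000000e+00  0.00000000e+00  0.00000000e+00  1.00000000e+00]]
```

View pics/w1.png

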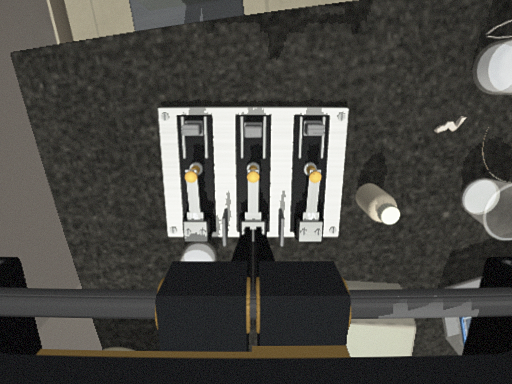

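The wrist view shows the three buttons at about (191,176), (253,176) and (316,176), and the grips at about (193,130), (253,130) and (313,130). Image right is the robot's left. The beige bottle is at (380,205). Now I triangulate against the top view.

```bash
python3 - <<'E'
import pickle;from h import *
a=pickle.load(open("c0.pkl","rb"));w=pickle.load(open("w1.pkl","rb"));np.set_printoptions(precision=1,suppress=True)
T=[(297.6,211.1),(272.3,208.4),(246.1,205.6)]
S=[(266.5,245),(259,223),(252,202)]
B=sorted(blobs(w,(160,150,345,200),(15,120,100),(35,255,255),10),key=lambda b:b[0][0])
for (c,s) in B:
    if s[4]<20: continue
    i=int(np.argmin([abs(c[0]-x) for x in(191,253,316)]))
    print(i,c,s,plane(w,c,46),tri(w,c,a["top"],T[i]),tri(w,c,a["scene"],S[i]))
g=w['img'][100:250,150:360].min(2);m=((g>150)*255).astype(np.uint8);m=cv2.morphologyEx(m,3,np.ones((9,9)))
r=cv2.minAreaRect(max(cv2.findContours(m,0,2)[0],key=cv2.contourArea))
for p in cv2.boxPoints(r)+[150,100]:print(p,plane(w,p,12))
for p in((193,130),(253,130),(313,130)):print('grip',plane(w,p,30),plane(w,p,41))
cv2.imwrite("pics/w1z.png",cv2.resize(w['img'][100:200,170:340,::-1],None,fx=4.5,fy=4.5,interpolation=2))
E
```

```text
0 [190.6 176.2] [ 25  21  13  11 104] [480.  100.3  46. ] (array([482.3,  97.7,  35.1]), np.float64(0.43351021661393885)) (array([480.3, 100. ,  44.6]), np.float64(0.020199910437460215))
0 [195.8 167.7] [32 16  7  6 21] [471.6 107.4  46. ] (array([482.8,  93. , -15.7]), np.float64(3.9943200416583085)) (array([477.9, 104.9,  37.2]), np.float64(9.137431998576567))
1 [252.9 176.3] [ 87  21  13  11 107] [488.5 165.9  46. ] (array([490.3, 164.1,  39.3]), np.float64(3.309545849044711)) (array([489.4, 165.8,  43. ]), np.float64(0.20538865670537038))
2 [315.  176.3] [149  21  13  12 108] [496.8 231.4  46. ] (array([498.2, 230.3,  44. ]), np.float64(3.2367039312182135)) (array([497.3, 231.3,  46.3]), np.float64(1.0848005918791255))
[158. 249.] [574.7  34.9  12. ]
[158. 107.] [405.3  70.9  12. ]
[348. 107.] [431.9 279.   12. ]
[348. 249.] [604.9 271.5  12. ]
grip [433.8 108.4  30. ] [432.9 110.5  41. ]
grip [442. 172.  30.] [440.8 172.1  41. ]
grip [450.  235.6  30. ] [448.6 233.8  41. ]
```

View pics/w1z.png

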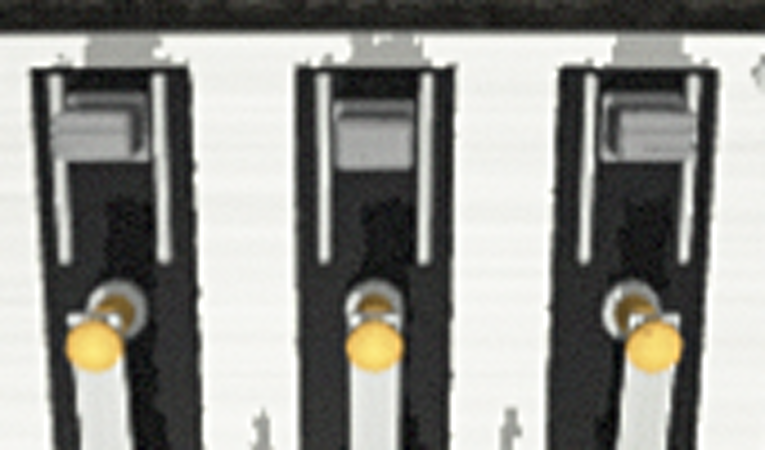

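The close-up shows the grips (left to right as seen in the image: the right, middle and left units) between guide rails, with the buttons clear. Measured tips are about (497.5,230.5), (489.3,165) and (481,99.5), with z around 45. I'll approach the left tip.

```bash
python3 -m handwheel '[{"hand":0,"x":0.003,"y":0.03,"z":-0.02},{"hand":0,"x":0.006,"y":0.06,"z":-0.05},{"hand":0,"x":0.006,"y":0.066,"z":-0.08},{"hand":0,"x":0.006,"y":0.066,"z":-0.105},{"hand":0,"x":0.006,"y":0.066,"z":-0.12},{"hand":0,"x":0.006,"y":0.066,"z":-0.125},{"hand":0,"x":0.006,"y":0.066,"z":-0.125},{"hand":0,"x":0.006,"y":0.066,"z":-0.125},{"hand":0,"x":0.006,"y":0.066,"z":-0.125}]'
python3 -m handwheel '[{"hand":0,"z":-0.002},{"hand":0,"z":-0.004},{"hand":0,"z":-0.006},{"hand":0,"z":-0.006},{"hand":0,"z":-0.006}]'
```

```text
invalid input
invalid input
```

```bash
python3 -m handwheel '[{"hand":0,"x":0.003,"y":0.03,"z":-0.02,"spin":0},{"hand":0,"x":0.006,"y":0.06,"z":-0.05,"spin":0},{"hand":0,"x":0.006,"y":0.066,"z":-0.08,"spin":0},{"hand":0,"x":0.006,"y":0.066,"z":-0.105,"spin":0},{"hand":0,"x":0.006,"y":0.066,"z":-0.12,"spin":0},{"hand":0,"x":0.006,"y":0.066,"z":-0.125,"spin":0},{"hand":0,"x":0.006,"y":0.066,"z":-0.125,"spin":0},{"hand":0,"x":0.006,"y":0.066,"z":-0.125,"spin":0}]'
python3 -m handwheel '[{"hand":0,"x":0,"y":0,"z":-0.002,"spin":0},{"hand":0,"x":0,"y":0,"z":-0.004,"spin":0},{"hand":0,"x":0,"y":0,"z":-0.006,"spin":0},{"hand":0,"x":0,"y":0,"z":-0.006,"spin":0},{"hand":0,"x":0,"y":0,"z":-0.006,"spin":0}]'
```

```text
t: 2.32
eef_pos: [496.1, 229.8, 72.6]
tcp_rot: [3.141, -0.0, 1.444]
ft_force: [0.3, -0.3, 0.9]
opening: 0.003
t: 2.73
eef_pos: [496.3, 229.1, 66.0]
tcp_rot: [3.141, -0.0, 1.442]
ft_force: [0.4, -0.2, 0.9]
opening: 0.006
```

```bash
D='[{"hand":0,"x":0,"y":0,"z":-0.001,"spin":0},{"hand":0,"x":0,"y":0,"z":-0.002,"spin":0},{"hand":0,"x":0,"y":0,"z":-0.002,"spin":0},{"hand":0,"x":0,"y":0,"z":-0.002,"spin":0}]'; true
python3 -m handwheel '[{"hand":0,"x":0,"y":0,"z":-0.001,"spin":0},{"hand":0,"x":0,"y":0,"z":-0.002,"spin":0},{"hand":0,"x":0,"y":0,"z":-0.003,"spin":0},{"hand":0,"x":0,"y":0,"z":-0.003,"spin":0},{"hand":0,"x":0,"y":0,"z":-0.003,"spin":0}]'
python3 -m handwheel '[{"hand":0,"x":0,"y":0,"z":-0.001,"spin":0},{"hand":0,"x":0,"y":0,"z":-0.002,"spin":0},{"hand":0,"x":0,"y":0,"z":-0.003,"spin":0},{"hand":0,"x":0,"y":0,"z":-0.003,"spin":0},{"hand":0,"x":0,"y":0,"z":-0.003,"spin":0}]'
```

```text
t: 3.15
eef_pos: [496.1, 229.1, 62.7]
tcp_rot: [-3.141, 0.0, 1.443]
ft_force: [-0.4, 0.1, 0.0]
opening: 0.007
t: 3.57
eef_pos: [496.2, 229.2, 59.8]
tcp_rot: [-3.141, -0.0, 1.443]
ft_force: [0.1, 0.7, -0.2]
opening: 0.004
```

```bash
python3 -m handwheel '[{"hand":0,"x":0,"y":0,"z":-0.001,"spin":0},{"hand":0,"x":0,"y":0,"z":-0.002,"spin":0},{"hand":0,"x":0,"y":0,"z":-0.003,"spin":0},{"hand":0,"x":0,"y":0,"z":-0.003,"spin":0},{"hand":0,"x":0,"y":0,"z":-0.003,"spin":0}]'
python3 -m handwheel '[{"hand":0,"x":0,"y":0,"z":-0.001,"spin":0},{"hand":0,"x":0,"y":0,"z":-0.002,"spin":0},{"hand":0,"x":0,"y":0,"z":-0.003,"spin":0},{"hand":0,"x":0,"y":0,"z":-0.003,"spin":0},{"hand":0,"x":0,"y":0,"z":-0.003,"spin":0}]'
```

```text
t: 3.98
eef_pos: [496.1, 229.1, 56.8]
tcp_rot: [-3.141, -0.0, 1.443]
ft_force: [-0.4, -0.5, -0.8]
opening: 0.006
t: 4.4
eef_pos: [496.1, 229.2, 53.8]
tcp_rot: [-3.141, -0.0, 1.443]
ft_force: [-0.1, 0.9, -1.1]
opening: 0.006
```

The force reads nothing clear at tip z ≈ 40, so I'll look.

```bash
python3 - <<'E'
from cell import *;import cv2,numpy as np
w=read_camera("wrist")['img'][:,:,::-1];s=read_camera("scene")['img'][:,:,::-1]
for _ in range(1):print(state()['ft_force'])
cv2.imwrite("pics/p1.png",np.vstack([cv2.resize(w[140:240,180:340],(640,300)),cv2.resize(s[160:260,200:320],(640,300))]))
E
```

```text
[ 0.30216838 -0.26866901  0.03825056]
```

View pics/p1.png

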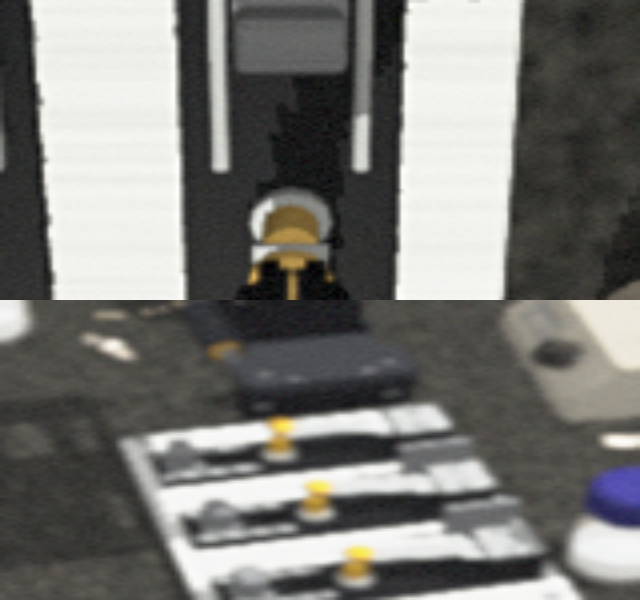

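```bash
python3 - <<'E'
from cell import *;from h import *
np.set_printoptions(precision=1,suppress=True)
s=state();p=s['eef_pos'];print(p)
W={}
for n in("wrist","scene"):
    c=read_camera(n);W[n]=c;T=np.array(c['T']);K=np.array([[c['fx'],0,c['cx']],[0,c['fy'],c['cy']],[0,0,1.]])
    R=T[:3,:3].T
    P=np.array([p-[0,0,14],p,p+[0,0,40],[497.5,230.5,42]]);print(n,cv2.projectPoints(P,cv2.Rodrigues(R)[0],-R@T[:3,3],K,np.array(c['D'],float))[0][:,0])
s_=W['scene']['img'][:,:,::-1];w_=W['wrist']['img'][:,:,::-1]
cv2.imwrite("pics/p2.png",np.vstack([cv2.resize(w_[190:270,190:320],(650,290)),cv2.resize(s_[130:240,200:330],(650,310))]))
print(W['wrist']['T'])
E
```

```text
[496.2 229.2  53.9]
wrist [[250.3 227.1]
 [250.2 235.8]
 [249.6 268.4]
 [252.6 230. ]]
scene [[251.7 204.6]
 [251.7 200.7]
 [251.5 189.1]
 [252.  203.5]]
[[  0.1   0.9   0.3 412.7]
 [  1.   -0.1  -0.  241.5]
 [ -0.    0.3  -1.  241.5]
 [  0.    0.    0.    1. ]]
```

View pics/p2.png

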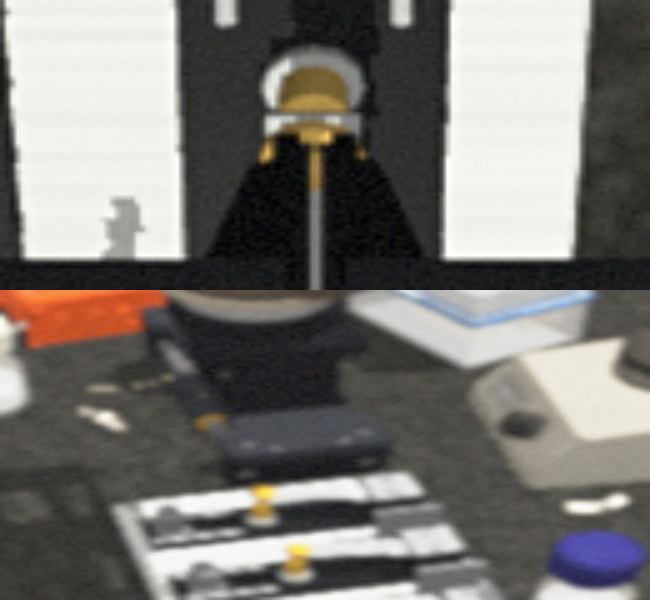

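The fingertips sit right over the button, and the body hides them in the scene view, which fits the projection. Contact isn't evident yet, so I'll keep descending in small steps.

```bash
cat > f.py <<'E'
from cell import *;import numpy as np
np.set_printoptions(precision=2,suppress=True)
F=[]
for _ in range(5): c=read_camera("scene");F.append(state()['ft_force'])
s=state();print('t',s['t'],'pos',s['eef_pos'],'F',np.mean(F,0),'Fz',np.array(F)[:,2])
E
python3 f.py
python3 -m handwheel '[{"hand":0,"x":0,"y":0,"z":-0.001,"spin":0},{"hand":0,"x":0,"y":0,"z":-0.002,"spin":0},{"hand":0,"x":0,"y":0,"z":-0.003,"spin":0},{"hand":0,"x":0,"y":0,"z":-0.003,"spin":0}]'
python3 f.py
```

```text
t 4.85 pos [496.18 229.17  53.88] F [0.27 0.18 0.4 ] Fz [-0.35  1.51  0.17  0.3   0.36]
t: 5.18
eef_pos: [496.1, 229.1, 50.6]
tcp_rot: [-3.141, 0.0, 1.443]
ft_force: [0.0, 0.2, -0.4]
opening: 0.006
t 5.4333 pos [496.2  229.14  50.87] F [-0.24  0.27 -0.17] Fz [-0.15 -0.16 -0.54  0.43 -0.44]
```

```bash
python3 -m handwheel '[{"hand":0,"x":0,"y":0,"z":-0.001,"spin":0},{"hand":0,"x":0,"y":0,"z":-0.002,"spin":0},{"hand":0,"x":0,"y":0,"z":-0.002,"spin":0},{"hand":0,"x":0,"y":0,"z":-0.002,"spin":0}]'
python3 f.py
python3 -m handwheel '[{"hand":0,"x":0,"y":0,"z":-0.001,"spin":0},{"hand":0,"x":0,"y":0,"z":-0.002,"spin":0},{"hand":0,"x":0,"y":0,"z":-0.002,"spin":0},{"hand":0,"x":0,"y":0,"z":-0.002,"spin":0}]'
python3 f.py
```

```text
t: 5.77
eef_pos: [496.1, 229.1, 48.8]
tcp_rot: [-3.141, -0.0, 1.443]
ft_force: [-0.4, 0.0, 0.1]
opening: 0.002
t 6.0167 pos [496.18 229.17  48.88] F [ 0.07 -0.09 -0.02] Fz [ 0.29 -0.05 -0.26 -0.17  0.12]
t: 6.35
eef_pos: [496.1, 229.1, 46.8]
tcp_rot: [-3.141, 0.0, 1.443]
ft_force: [-0.1, 1.0, -0.4]
opening: 0.004
t 6.6 pos [496.18 229.18  46.9 ] F [-0.17  0.07  0.05] Fz [-0.2   0.39  0.28 -0.04 -0.19]
```

```bash
python3 - <<'E'
from cell import *;from h import *
c=read_camera("wrist");w=c['img'][:,:,::-1];s=read_camera("scene")
import pickle;pickle.dump(c,open("w2.pkl","wb"))
print([(b[0].round(1),b[1]) for b in blobs(s,(215,190,310,280),(15,120,100),(35,255,255))])
cv2.imwrite("pics/p3.png",cv2.resize(w[180:270,180:330],(800,480),interpolation=2))
E
```

```text
[(array([252.2, 205.1]), array([35, 10,  5, 10, 27], dtype=int32)), (array([259. , 225.2]), array([42, 31,  5,  9, 28], dtype=int32)), (array([266.5, 247.2]), array([49, 53,  5,  9, 33], dtype=int32))]
```

View pics/p3.png

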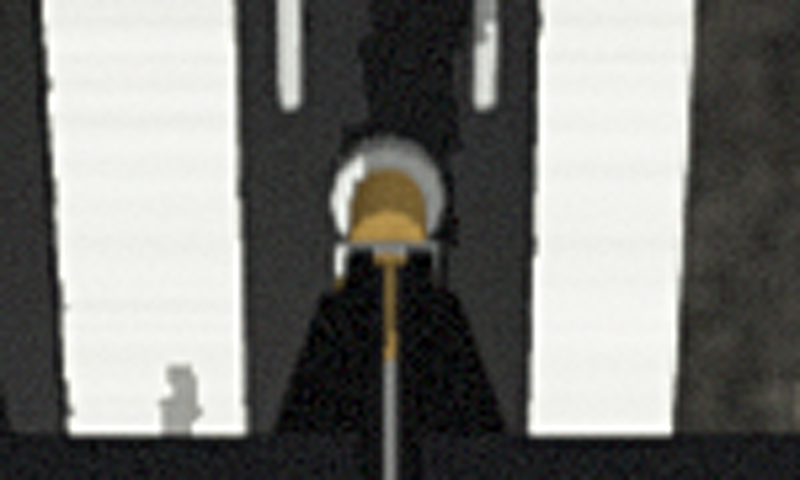

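The tips overlap the button. Some yellow shows through the gap between the jaws at (390,310) and to the left at (340,285). I'll continue in small steps.

```bash
python3 -m handwheel '[{"hand":0,"x":0,"y":0,"z":-0.001,"spin":0},{"hand":0,"x":0,"y":0,"z":-0.002,"spin":0},{"hand":0,"x":0,"y":0,"z":-0.002,"spin":0},{"hand":0,"x":0,"y":0,"z":-0.002,"spin":0}]'
python3 f.py
python3 -m handwheel '[{"hand":0,"x":0,"y":0,"z":-0.001,"spin":0},{"hand":0,"x":0,"y":0,"z":-0.0015,"spin":0},{"hand":0,"x":0,"y":0,"z":-0.0015,"spin":0},{"hand":0,"x":0,"y":0,"z":-0.0015,"spin":0}]'
python3 f.py; python3 - <<'E'
import pickle;print(pickle.load(open("w2.pkl","rb"))['fx'])
E
```

```text
t: 7.03
eef_pos: [496.1, 229.1, 44.8]
tcp_rot: [-3.141, -0.0, 1.443]
ft_force: [-0.2, 0.5, 0.8]
opening: 0.001
t 7.2833 pos [496.2  229.18  44.89] F [-0.23  0.06  0.39] Fz [ 0.2   0.89 -0.28  0.99  0.15]
t: 7.62
eef_pos: [496.2, 229.2, 43.3]
tcp_rot: [-3.142, -0.0, 1.443]
ft_force: [-0.1, 0.5, -0.9]
opening: 0.005
t 7.8667 pos [496.2  229.16  43.38] F [-0.27  0.18 -0.09] Fz [-0.09 -0.07 -1.16  1.42 -0.55]
328.27662509303116
```

```bash
python3 - <<'E'
from cell import *;from h import *
c=read_camera("wrist");s=read_camera("scene")
for n,x in(("s",s),):
    print([(b[0].round(1),b[1]) for b in blobs(x,(215,190,310,280),(15,120,100),(35,255,255))])
w=c['img'][:,:,::-1];q=s['img'][:,:,::-1]
cv2.imwrite("pics/p4.png",np.vstack([cv2.resize(w[190:270,190:320],(700,300),interpolation=2),cv2.resize(q[190:240,235:295],(700,300),interpolation=2)]))
E
```

```text
[(array([252.1, 206. ]), array([35, 11,  5,  9, 24], dtype=int32)), (array([259. , 225.2]), array([42, 31,  5,  9, 28], dtype=int32)), (array([266.5, 247.2]), array([49, 53,  5,  9, 33], dtype=int32))]
```

View pics/p4.png

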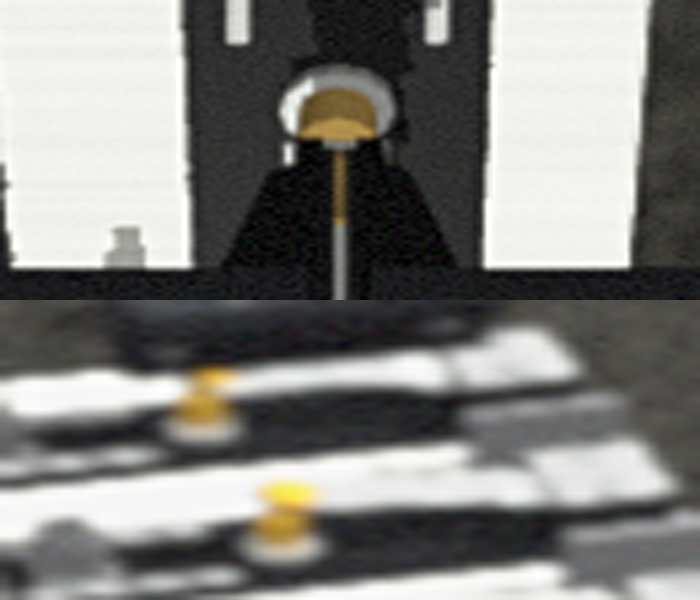

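```bash
python3 - <<'E'
from cell import *;from h import *;import pickle
np.set_printoptions(precision=1,suppress=True)
a=pickle.load(open("c0.pkl","rb"));w1=pickle.load(open("w1.pkl","rb"));w2=pickle.load(open("w2.pkl","rb"))
for b in sorted(blobs(w2,(0,100,400,300),(15,120,100),(35,255,255),10),key=lambda b:b[0][0]):print(b[0],b[1])
for b in sorted(blobs(w1,(160,150,345,200),(15,120,100),(35,255,255),5),key=lambda b:b[0][0]):print(' ',b[0],b[1])
def disc(w,box):
    bb=[b for b in blobs(w,box,(15,120,190),(35,255,255),8)];return max(bb,key=lambda b:b[1][4])[0]
B1={0:disc(w1,(160,150,230,200)),1:disc(w1,(230,150,280,200)),2:disc(w1,(290,150,345,200))}
print(B1)
for i,bx in((1,(60,150,180,300)),(0,(0,150,80,300))):
    try:
        d=disc(w2,bx);print(i,d,tri(w1,B1[i],w2,d))
    except Exception as e:print(e)
for i,bx in((0,(255,235,280,260)),(1,(250,213,270,235))):
    s=disc(a['scene'],bx);t=disc(a['top'],((290,200,305,220),(265,200,280,220))[i]);print(i,s,t,tri(a['scene'],s,a['top'],t),tri(w1,B1[i],a['scene'],s),tri(w1,B1[i],a['top'],t))
E
```

```text
[ 43.  236.2] [ 33 127  22  19 292]
[ 61.1 221.1] [ 49 112  25  21 277]
[145.9 236.9] [136 128  21  19 304]
[156.8 220.1] [146 112  20  19 195]
[247.9 289.9] [246 178   4  22  66]
[252.5 232.4] [250 128   5  12  22]
[252.7 218.8] [246 112  14  13 140]
[257.4 290.5] [256 180   4  20  51]
  [190.6 176.2] [ 25  21  13  11 104]
  [195.8 167.7] [32 16  7  6 21]
  [252.7 167.2] [90 16  7  3 17]
  [252.9 176.3] [ 87  21  13  11 107]
  [311.1 167.1] [149  16   6   3  15]
  [315.  176.3] [149  21  13  12 108]
{0: array([190.4, 176.4]), 1: array([252.6, 176.5]), 2: array([315. , 176.6])}
1 [145.4 237.8] (array([487.3, 165.8,  51.6]), np.float64(0.10393717058210253))
0 [ 42.3 237.3] (array([479.2, 101.4,  51.3]), np.float64(0.2938770002367459))
0 [266.8 245.1] [297.6 211.1] (array([481.4,  99.1,  45. ]), np.float64(1.6939587190909537)) (array([480.7,  99.7,  44.4]), np.float64(0.2775215445888548)) (array([482.3,  97.8,  36.3]), np.float64(0.30081240931026726))
1 [259.1 222.4] [272.  208.4] (array([489.8, 163.9,  47.3]), np.float64(1.710962333367878)) (array([489.2, 165.6,  45.5]), np.float64(0.8054150179428533)) (array([490.6, 164.3,  38.7]), np.float64(2.2685053891094626))
```

The measured button height is about 45–50 and there has been no force yet. The visible fingertip edge suggests the shut tips are shorter than 14 mm. I'll keep descending and let the force decide.

```bash
python3 -m handwheel '[{"hand":0,"x":0,"y":0,"z":-0.001,"spin":0},{"hand":0,"x":0,"y":0,"z":-0.0015,"spin":0},{"hand":0,"x":0,"y":0,"z":-0.0015,"spin":0},{"hand":0,"x":0,"y":0,"z":-0.0015,"spin":0}]'
python3 f.py
python3 -m handwheel '[{"hand":0,"x":0,"y":0,"z":-0.001,"spin":0},{"hand":0,"x":0,"y":0,"z":-0.0015,"spin":0},{"hand":0,"x":0,"y":0,"z":-0.0015,"spin":0},{"hand":0,"x":0,"y":0,"z":-0.0015,"spin":0}]'
python3 f.py
```

```text
t: 8.3
eef_pos: [496.1, 229.2, 41.8]
tcp_rot: [-3.141, -0.0, 1.443]
ft_force: [-0.5, 0.1, -0.4]
opening: 0.008
t 8.55 pos [496.18 229.18  41.88] F [-0.26 -0.09 -0.11] Fz [ 0.02  0.33 -0.6   0.23 -0.52]
t: 8.88
eef_pos: [496.2, 229.1, 40.3]
tcp_rot: [-3.141, -0.0, 1.443]
ft_force: [-0.8, 0.4, -0.0]
opening: 0.006
t 9.1333 pos [496.2  229.15  40.38] F [ 0.2   0.02 -0.29] Fz [-1.4  -0.54  0.79 -0.97  0.66]
```

```bash
python3 -m handwheel '[{"hand":0,"x":0,"y":0,"z":-0.001,"spin":0},{"hand":0,"x":0,"y":0,"z":-0.0015,"spin":0},{"hand":0,"x":0,"y":0,"z":-0.0015,"spin":0},{"hand":0,"x":0,"y":0,"z":-0.0015,"spin":0}]'
python3 f.py
python3 -m handwheel '[{"hand":0,"x":0,"y":0,"z":-0.001,"spin":0},{"hand":0,"x":0,"y":0,"z":-0.0015,"spin":0},{"hand":0,"x":0,"y":0,"z":-0.0015,"spin":0},{"hand":0,"x":0,"y":0,"z":-0.0015,"spin":0}]'
python3 f.py
python3 - <<'E'
from cell import *;from h import *
c=read_camera("wrist");w=c['img'][:,:,::-1]
for n in("scene",):
    x=read_camera(n);print([(b[0].round(1),b[1]) for b in blobs(x,(215,190,310,280),(15,120,100),(35,255,255))])
    q=x['img'][:,:,::-1]
cv2.imwrite("pics/p5.png",np.vstack([cv2.resize(w[190:270,120:320],(750,300),interpolation=2),cv2.resize(q[190:240,235:295],(750,300),interpolation=2)]))
E
```

```text
t: 9.47
eef_pos: [496.2, 229.2, 38.8]
tcp_rot: [-3.142, -0.0, 1.443]
ft_force: [-0.5, -0.3, 0.1]
opening: 0.004
t 9.7167 pos [496.19 229.16  38.88] F [0.29 0.07 0.38] Fz [-0.16  0.05  1.13  0.47  0.41]
t: 10.05
eef_pos: [496.2, 229.2, 37.3]
tcp_rot: [-3.141, -0.0, 1.443]
ft_force: [0.2, -0.1, 0.5]
opening: 0.005
t 10.3 pos [496.17 229.15  37.37] F [-0.06  0.   -0.28] Fz [ 0.18  0.01 -0.42 -1.14 -0.05]
[(array([252.1, 207.2]), array([35, 15,  5,  5, 17], dtype=int32)), (array([259.1, 225.3]), array([42, 31,  5,  9, 29], dtype=int32)), (array([266.5, 247.2]), array([49, 53,  5,  9, 33], dtype=int32))]
```

View pics/p5.png

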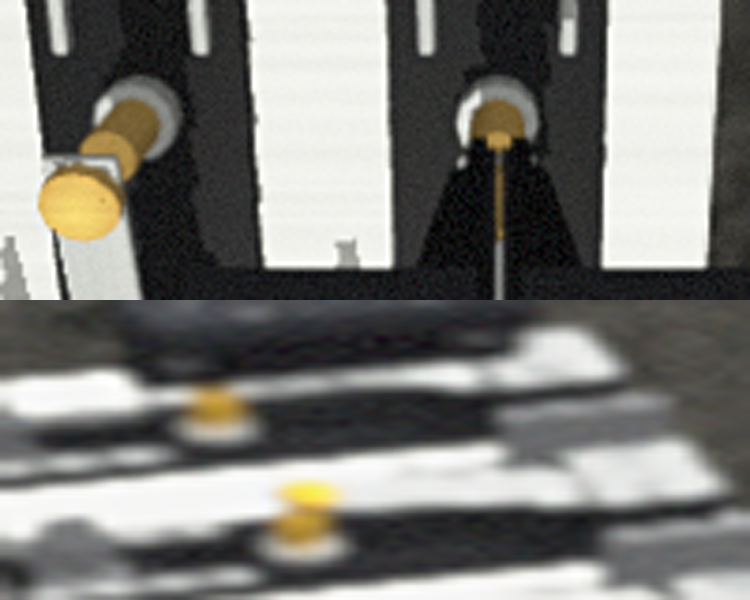

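The middle button (unpressed) and the left button seen through the jaw gap both end at the same image row, about 240. So the left leaf is not yet pressed and the tips are just above the button. I'll go on by force.

```bash
python3 -m handwheel '[{"hand":0,"x":0,"y":0,"z":-0.001,"spin":0},{"hand":0,"x":0,"y":0,"z":-0.002,"spin":0},{"hand":0,"x":0,"y":0,"z":-0.002,"spin":0},{"hand":0,"x":0,"y":0,"z":-0.002,"spin":0}]'
python3 f.py
python3 -m handwheel '[{"hand":0,"x":0,"y":0,"z":-0.001,"spin":0},{"hand":0,"x":0,"y":0,"z":-0.002,"spin":0},{"hand":0,"x":0,"y":0,"z":-0.002,"spin":0},{"hand":0,"x":0,"y":0,"z":-0.002,"spin":0}]'
python3 f.py
```

```text
t: 10.73
eef_pos: [496.1, 229.2, 35.3]
tcp_rot: [-3.141, -0.0, 1.443]
ft_force: [-0.9, 1.0, 1.7]
opening: 0.001
t 10.9833 pos [496.13 229.17  35.39] F [-0.99  0.35  1.49] Fz [1.22 2.06 0.97 1.6  1.58]
t: 11.32
eef_pos: [496.1, 229.2, 33.3]
tcp_rot: [-3.141, -0.0, 1.443]
ft_force: [-2.6, 0.8, 2.2]
opening: 0.005
t 11.5667 pos [496.1  229.16  33.36] F [-1.6   0.6   2.52] Fz [2.52 2.53 2.63 2.37 2.52]
```

```bash
python3 - <<'E'
from cell import *;from h import *;import pickle
M=[]
c=read_camera("wrist")
for _ in range(6): x=read_camera("scene");s=state();M.append(np.r_[s['ft_force'],s['moment']])
print(np.mean(M,0).round(3))
a=pickle.load(open("c0.pkl","rb"))['scene']['img'].astype(int);d=abs(a-x['img']).max(2)
for n,(x0,y0,x1,y1) in dict(beige=(250,168,268,198),blue=(305,212,330,256),jar=(180,135,208,178)).items(): print(n,d[y0:y1,x0:x1].mean().round(1),(d[y0:y1,x0:x1]>40).sum())
print([(b[0].round(1),b[1]) for b in blobs(x,(215,190,310,280),(15,120,100),(35,255,255))])
w=c['img'][:,:,::-1];q=x['img'][:,:,::-1]
cv2.imwrite("pics/p6.png",np.vstack([cv2.resize(w[190:270,120:320],(750,300),interpolation=2),cv2.resize(q[160:240,220:320],(750,300),interpolation=2)]))
E
```

```text
[-2.353e+00  2.790e-01  2.614e+00  5.900e-02  3.980e-01 -1.000e-03]
beige 91.9 424
blue 3.5 0
jar 2.7 0
[(array([252., 207.]), array([35, 15,  5,  5, 21], dtype=int32)), (array([259. , 225.2]), array([42, 31,  5,  9, 28], dtype=int32)), (array([266.4, 247.3]), array([49, 53,  5,  9, 34], dtype=int32))]
```

View pics/p6.png

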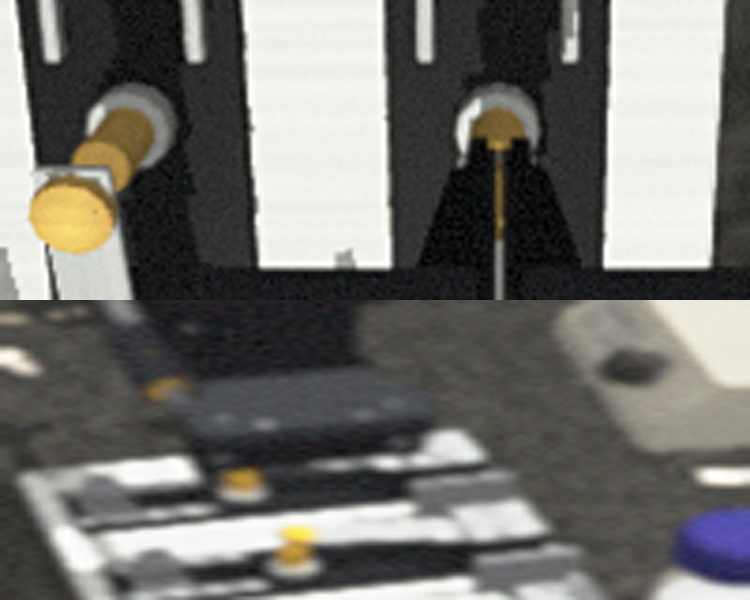

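The left button now ends at row ~238 in the gap against ~253 for the free middle one. The moment is consistent with contact on the jaw centre line, so it is being pressed, with contact at TCP z ≈ 37.3. The beige bottle region is just hidden by the body. I'll carry on down.

```bash
python3 -m handwheel '[{"hand":0,"x":0,"y":0,"z":-0.001,"spin":0},{"hand":0,"x":0,"y":0,"z":-0.002,"spin":0},{"hand":0,"x":0,"y":0,"z":-0.002,"spin":0},{"hand":0,"x":0,"y":0,"z":-0.002,"spin":0}]'
python3 -m handwheel '[{"hand":0,"x":0,"y":0,"z":-0.001,"spin":0},{"hand":0,"x":0,"y":0,"z":-0.002,"spin":0},{"hand":0,"x":0,"y":0,"z":-0.002,"spin":0},{"hand":0,"x":0,"y":0,"z":-0.002,"spin":0}]'
python3 f.py
python3 -m handwheel '[{"hand":0,"x":0,"y":0,"z":-0.001,"spin":0},{"hand":0,"x":0,"y":0,"z":-0.001,"spin":0},{"hand":0,"x":0,"y":0,"z":-0.001,"spin":0}]'
python3 f.py
```

```text
t: 12.25
eef_pos: [496.1, 229.1, 31.3]
tcp_rot: [-3.141, 0.0, 1.443]
ft_force: [-2.8, 0.4, 3.4]
opening: 0.003
t: 12.58
eef_pos: [496.1, 229.2, 29.3]
tcp_rot: [-3.141, -0.0, 1.443]
ft_force: [-3.7, 0.9, 5.3]
opening: 0.006
t 12.8333 pos [496.11 229.14  29.4 ] F [-3.88  0.44  4.98] Fz [4.72 5.18 4.91 4.92 5.16]
t: 13.08
eef_pos: [496.1, 229.1, 28.4]
tcp_rot: [-3.142, -0.0, 1.443]
ft_force: [-3.1, -0.2, 5.6]
opening: 0.003
t 13.3333 pos [496.14 229.16  28.4 ] F [-3.35  0.72  5.69] Fz [5.8  5.56 5.78 5.35 5.97]
```

```bash
python3 -m handwheel '[{"hand":0,"x":0,"y":0,"z":-0.0003,"spin":0},{"hand":0,"x":0,"y":0,"z":-0.0006,"spin":0},{"hand":0,"x":0,"y":0,"z":-0.0006,"spin":0}]'
python3 f.py
python3 -m handwheel '[{"hand":0,"x":0,"y":0,"z":-0.0002,"spin":0},{"hand":0,"x":0,"y":0,"z":-0.0004,"spin":0},{"hand":0,"x":0,"y":0,"z":-0.0004,"spin":0}]'
python3 f.py
```

```text
t: 13.58
eef_pos: [496.1, 229.1, 27.8]
tcp_rot: [-3.141, -0.0, 1.443]
ft_force: [-4.5, 0.5, 6.0]
opening: 0.004
t 13.8333 pos [496.08 229.17  27.84] F [-4.16  0.48  5.31] Fz [5.28 4.88 5.76 5.51 5.14]
t: 14.08
eef_pos: [496.0, 229.2, 27.4]
tcp_rot: [-3.141, -0.0, 1.443]
ft_force: [-4.6, -0.1, 6.9]
opening: 0.006
t 14.3333 pos [496.03 229.17  27.44] F [-4.4   0.76  6.37] Fz [6.13 6.11 6.5  6.93 6.16]
```

```bash
python3 -m handwheel '[{"hand":0,"x":0,"y":0,"z":-0.0002,"spin":0},{"hand":0,"x":0,"y":0,"z":-0.0004,"spin":0},{"hand":0,"x":0,"y":0,"z":-0.0004,"spin":0}]'
python3 f.py
python3 -m handwheel '[{"hand":0,"x":0,"y":0,"z":-0.0002,"spin":0},{"hand":0,"x":0,"y":0,"z":-0.0004,"spin":0},{"hand":0,"x":0,"y":0,"z":-0.0004,"spin":0}]'
python3 f.py
```

```text
t: 14.58
eef_pos: [496.0, 229.2, 27.0]
tcp_rot: [-3.141, -0.0, 1.443]
ft_force: [-4.2, 1.3, 5.2]
opening: 0.002
t 14.8333 pos [495.99 229.17  27.05] F [-4.43  0.58  6.6 ] Fz [6.99 6.37 6.39 6.64 6.62]
t: 15.08
eef_pos: [495.9, 229.2, 26.6]
tcp_rot: [-3.141, 0.0, 1.443]
ft_force: [-3.7, 2.1, 6.6]
opening: 0.004
t 15.3333 pos [495.93 229.15  26.64] F [-4.88  0.62  6.82] Fz [7.8  6.33 6.88 6.13 6.95]
```

```bash
python3 -m handwheel '[{"hand":0,"x":0,"y":0,"z":-0.0002,"spin":0},{"hand":0,"x":0,"y":0,"z":-0.0005,"spin":0},{"hand":0,"x":0,"y":0,"z":-0.0005,"spin":0},{"hand":0,"x":0,"y":0,"z":-0.0005,"spin":0}]'
python3 f.py
python3 -m handwheel '[{"hand":0,"x":0,"y":0,"z":-0.0002,"spin":0},{"hand":0,"x":0,"y":0,"z":-0.0005,"spin":0},{"hand":0,"x":0,"y":0,"z":-0.0005,"spin":0},{"hand":0,"x":0,"y":0,"z":-0.0005,"spin":0}]'
python3 f.py
```

```text
t: 15.67
eef_pos: [495.9, 229.2, 26.2]
tcp_rot: [-3.141, 0.0, 1.443]
ft_force: [-4.8, 1.0, 8.7]
opening: 0.001
t 15.9167 pos [495.91 229.19  26.23] F [-5.39  0.63  8.04] Fz [8.61 8.2  7.8  7.38 8.19]
t: 16.25
eef_pos: [495.9, 229.2, 25.9]
tcp_rot: [-3.141, -0.0, 1.443]
ft_force: [-5.9, -0.1, 10.4]
opening: 0.007
t 16.5 pos [495.89 229.19  25.89] F [-5.95  0.27 10.43] Fz [11.43 10.86 10.22  9.28 10.39]
```

The knee is at TCP z ≈ 26.5 with about 6.9 N on the left leaf just before the stop, so it's sound. Now the middle one: rise, go over by (-8,-64.5) mm, descend.

```bash
python3 -m handwheel '[{"hand":0,"x":0,"y":0,"z":0.006,"spin":0},{"hand":0,"x":0,"y":0,"z":0.015,"spin":0},{"hand":0,"x":0,"y":0,"z":0.025,"spin":0},{"hand":0,"x":0,"y":-0.005,"z":0.03,"spin":0},{"hand":0,"x":-0.004,"y":-0.03,"z":0.03,"spin":0},{"hand":0,"x":-0.007,"y":-0.055,"z":0.03,"spin":0},{"hand":0,"x":-0.008,"y":-0.064,"z":0.03,"spin":0},{"hand":0,"x":-0.008,"y":-0.0645,"z":0.025,"spin":0},{"hand":0,"x":-0.008,"y":-0.0645,"z":0.02,"spin":0},{"hand":0,"x":-0.008,"y":-0.0645,"z":0.016,"spin":0},{"hand":0,"x":-0.008,"y":-0.0645,"z":0.016,"spin":0},{"hand":0,"x":-0.008,"y":-0.0645,"z":0.016,"spin":0}]'
python3 f.py
python3 -m handwheel '[{"hand":0,"x":0,"y":0,"z":-0.002,"spin":0},{"hand":0,"x":0,"y":0,"z":-0.004,"spin":0},{"hand":0,"x":0,"y":0,"z":-0.006,"spin":0},{"hand":0,"x":0,"y":0,"z":-0.008,"spin":0},{"hand":0,"x":0,"y":0,"z":-0.009,"spin":0},{"hand":0,"x":0,"y":0,"z":-0.009,"spin":0},{"hand":0,"x":0,"y":0,"z":-0.009,"spin":0}]'
python3 f.py
```

```text
t: 17.5
eef_pos: [488.0, 165.3, 41.0]
tcp_rot: [-3.141, 0.0, 1.444]
ft_force: [0.1, -0.1, 0.4]
opening: 0.004
t 17.75 pos [488.2  164.93  41.65] F [ 0.18 -0.04 -0.16] Fz [-0.28  0.69 -0.76 -0.51  0.06]
t: 18.33
eef_pos: [487.9, 164.7, 32.5]
tcp_rot: [-3.141, 0.0, 1.443]
ft_force: [-2.8, 0.2, 2.8]
opening: 0.005
t 18.5833 pos [488.13 164.64  32.65] F [-2.46  0.3   3.88] Fz [3.23 3.86 4.23 4.33 3.74]
```

```bash
python3 -m handwheel '[{"hand":0,"x":0,"y":0,"z":-0.001,"spin":0},{"hand":0,"x":0,"y":0,"z":-0.003,"spin":0},{"hand":0,"x":0,"y":0,"z":-0.0045,"spin":0},{"hand":0,"x":0,"y":0,"z":-0.005,"spin":0},{"hand":0,"x":0,"y":0,"z":-0.005,"spin":0},{"hand":0,"x":0,"y":0,"z":-0.005,"spin":0}]'
python3 f.py
python3 -m handwheel '[{"hand":0,"x":0,"y":0,"z":-0.0002,"spin":0},{"hand":0,"x":0,"y":0,"z":-0.0005,"spin":0},{"hand":0,"x":0,"y":0,"z":-0.0005,"spin":0},{"hand":0,"x":0,"y":0,"z":-0.0005,"spin":0}]'
python3 f.py
```

```text
t: 19.08
eef_pos: [487.8, 164.7, 27.5]
tcp_rot: [-3.141, 0.0, 1.443]
ft_force: [-5.1, 0.8, 6.6]
opening: 0.004
t 19.3333 pos [487.75 164.68  27.55] F [-4.72  0.5   7.33] Fz [7.06 7.48 7.3  7.48 7.36]
t: 19.67
eef_pos: [487.7, 164.7, 27.1]
tcp_rot: [-3.141, 0.0, 1.443]
ft_force: [-6.4, 0.7, 7.3]
opening: 0.003
t 19.9167 pos [487.71 164.7   27.06] F [-5.14  0.91  7.26] Fz [6.96 7.09 7.12 7.17 7.98]
```

```bash
python3 -m handwheel '[{"hand":0,"x":0,"y":0,"z":-0.0002,"spin":0},{"hand":0,"x":0,"y":0,"z":-0.0005,"spin":0},{"hand":0,"x":0,"y":0,"z":-0.0005,"spin":0},{"hand":0,"x":0,"y":0,"z":-0.0005,"spin":0}]'
python3 f.py
python3 -m handwheel '[{"hand":0,"x":0,"y":0,"z":-0.0002,"spin":0},{"hand":0,"x":0,"y":0,"z":-0.0005,"spin":0},{"hand":0,"x":0,"y":0,"z":-0.0005,"spin":0},{"hand":0,"x":0,"y":0,"z":-0.0005,"spin":0}]'
python3 f.py
```

```text
t: 20.25
eef_pos: [487.7, 164.7, 26.6]
tcp_rot: [-3.141, 0.0, 1.443]
ft_force: [-5.3, 0.3, 8.3]
opening: 0.004
t 20.5 pos [487.67 164.69  26.58] F [-5.26  0.67  8.02] Fz [7.53 8.07 8.18 8.3  8.04]
t: 20.83
eef_pos: [487.7, 164.7, 26.1]
tcp_rot: [-3.141, 0.0, 1.443]
ft_force: [-5.5, 1.1, 9.1]
opening: 0.005
t 21.0833 pos [487.65 164.69  26.19] F [-5.72  0.76  9.2 ] Fz [8.65 9.35 9.3  9.26 9.43]
```

```bash
python3 -m handwheel '[{"hand":0,"x":0,"y":0,"z":-0.0002,"spin":0},{"hand":0,"x":0,"y":0,"z":-0.0004,"spin":0},{"hand":0,"x":0,"y":0,"z":-0.0004,"spin":0},{"hand":0,"x":0,"y":0,"z":-0.0004,"spin":0}]'
python3 f.py
python3 -m handwheel '[{"hand":0,"x":0,"y":0,"z":0.006,"spin":0},{"hand":0,"x":0,"y":0,"z":0.015,"spin":0},{"hand":0,"x":0,"y":0,"z":0.025,"spin":0},{"hand":0,"x":0,"y":-0.005,"z":0.03,"spin":0},{"hand":0,"x":-0.004,"y":-0.03,"z":0.03,"spin":0},{"hand":0,"x":-0.007,"y":-0.055,"z":0.03,"spin":0},{"hand":0,"x":-0.008,"y":-0.064,"z":0.03,"spin":0},{"hand":0,"x":-0.008,"y":-0.0645,"z":0.025,"spin":0},{"hand":0,"x":-0.008,"y":-0.0645,"z":0.02,"spin":0},{"hand":0,"x":-0.008,"y":-0.0645,"z":0.016,"spin":0},{"hand":0,"x":-0.008,"y":-0.0645,"z":0.016,"spin":0},{"hand":0,"x":-0.008,"y":-0.0645,"z":0.016,"spin":0}]'
python3 f.py
python3 -m handwheel '[{"hand":0,"x":0,"y":0,"z":-0.002,"spin":0},{"hand":0,"x":0,"y":0,"z":-0.004,"spin":0},{"hand":0,"x":0,"y":0,"z":-0.006,"spin":0},{"hand":0,"x":0,"y":0,"z":-0.008,"spin":0},{"hand":0,"x":0,"y":0,"z":-0.009,"spin":0},{"hand":0,"x":0,"y":0,"z":-0.009,"spin":0},{"hand":0,"x":0,"y":0,"z":-0.009,"spin":0}]'
python3 f.py
```

```text
t: 21.42
eef_pos: [487.6, 164.7, 25.9]
tcp_rot: [-3.141, 0.0, 1.443]
ft_force: [-6.5, 0.8, 11.2]
opening: 0.006
t 21.6667 pos [487.62 164.72  25.89] F [-6.8   0.57 11.62] Fz [11.7  11.75 11.52 12.02 11.12]
t: 22.67
eef_pos: [480.0, 100.9, 41.2]
tcp_rot: [-3.141, 0.0, 1.444]
ft_force: [-0.3, -0.2, 0.1]
opening: 0.002
t 22.9167 pos [480.24 100.43  41.77] F [-0.5  -0.29 -0.1 ] Fz [ 0.39 -0.54  0.33 -0.17 -0.5 ]
t: 23.5
eef_pos: [480.1, 100.1, 32.6]
tcp_rot: [-3.141, -0.0, 1.443]
ft_force: [-0.5, 0.4, 0.6]
opening: 0.003
t 23.75 pos [480.18 100.16  32.74] F [-0.79 -0.63  1.46] Fz [1.63 0.66 1.31 1.66 2.03]
```

The right leaf looks weak (1.5 N where the middle gave 3.9 N). Pressing it to its stop.

```bash
python3 -m handwheel '[{"hand":0,"x":0,"y":0,"z":-0.001,"spin":0},{"hand":0,"x":0,"y":0,"z":-0.003,"spin":0},{"hand":0,"x":0,"y":0,"z":-0.005,"spin":0},{"hand":0,"x":0,"y":0,"z":-0.006,"spin":0},{"hand":0,"x":0,"y":0,"z":-0.006,"spin":0},{"hand":0,"x":0,"y":0,"z":-0.006,"spin":0}]'
python3 f.py
python3 -m handwheel '[{"hand":0,"x":0,"y":0,"z":-0.0003,"spin":0},{"hand":0,"x":0,"y":0,"z":-0.0005,"spin":0},{"hand":0,"x":0,"y":0,"z":-0.0005,"spin":0},{"hand":0,"x":0,"y":0,"z":-0.0005,"spin":0}]'
python3 f.py
python3 -m handwheel '[{"hand":0,"x":0,"y":0,"z":-0.0002,"spin":0},{"hand":0,"x":0,"y":0,"z":-0.0004,"spin":0},{"hand":0,"x":0,"y":0,"z":-0.0004,"spin":0},{"hand":0,"x":0,"y":0,"z":-0.0004,"spin":0}]'
python3 f.py
```

```text
t: 24.25
eef_pos: [480.0, 100.2, 26.5]
tcp_rot: [-3.141, -0.0, 1.443]
ft_force: [-1.9, 1.2, 2.6]
opening: 0.003
t 24.5 pos [480.16 100.14  26.7 ] F [-2.28  0.09  2.6 ] Fz [2.82 2.5  2.2  3.11 2.39]
t: 24.83
eef_pos: [480.2, 100.2, 26.2]
tcp_rot: [-3.142, -0.0, 1.443]
ft_force: [-2.4, -0.5, 3.5]
opening: 0.005
t 25.0833 pos [480.17 100.17  26.16] F [-2.41  0.14  3.87] Fz [3.81 3.36 3.65 4.36 4.18]
t: 25.42
eef_pos: [480.1, 100.2, 25.8]
tcp_rot: [-3.142, -0.0, 1.443]
ft_force: [-2.2, -0.4, 4.9]
opening: 0.006
t 25.6667 pos [480.14 100.17  25.79] F [-2.71 -0.18  5.1 ] Fz [5.96 4.41 4.69 4.39 6.04]
```

The right leaf's knee is at z ≈ 26.6 with about 2.6 N there, so it's the weak one. Rising now to measure its grip from close by against the earlier wrist view.

```bash
python3 -m handwheel '[{"hand":0,"x":0,"y":0,"z":0.006,"spin":0},{"hand":0,"x":0,"y":0,"z":0.016,"spin":0},{"hand":0,"x":0,"y":0,"z":0.03,"spin":0},{"hand":0,"x":0,"y":0,"z":0.04,"spin":0},{"hand":0,"x":0,"y":0,"z":0.04,"spin":0},{"hand":0,"x":0,"y":0,"z":0.04,"spin":0},{"hand":0,"x":0,"y":0,"z":0.04,"spin":0}]'
python3 - <<'E'
from cell import *;from h import *;import pickle
c=read_camera("wrist");pickle.dump(c,open("w3.pkl","wb"));w1=pickle.load(open("w1.pkl","rb"))
print(state()['eef_pos'],c['T'][:3,3])
A=c['img'][90:250,190:340,::-1];B=w1['img'][105:185,170:235,::-1]
def grid(I,k,x0,y0,st):
    J=cv2.resize(I,None,fx=k,fy=k,interpolation=cv2.INTER_NEAREST)
    for x in range(-(-x0//st)*st,x0+I.shape[1],st): cv2.putText(J,str(x),((x-x0)*k,10),0,.35,(0,0,255));cv2.line(J,((x-x0)*k,12),((x-x0)*k,22),(0,0,255))
    for y in range(-(-y0//st)*st,y0+I.shape[0],st): cv2.putText(J,str(y),(0,(y-y0)*k),0,.35,(0,0,255));cv2.line(J,(22,(y-y0)*k),(32,(y-y0)*k),(0,0,255))
    return J
a=grid(A,3,190,90,20);b=grid(B,5,170,105,10);h=max(a.shape[0],b.shape[0])
o=np.zeros((h,a.shape[1]+b.shape[1],3),np.uint8);o[:a.shape[0],:a.shape[1]]=a;o[:b.shape[0],a.shape[1]:]=b
cv2.imwrite("pics/g.png",o);print(o.shape)
print([(x[0].round(1),x[1]) for x in blobs(c,(0,100,512,300),(15,120,100),(35,255,255),30)])
E
```

```text
t: 26.25
eef_pos: [480.1, 100.1, 65.6]
tcp_rot: [3.141, -0.0, 1.443]
ft_force: [0.1, 0.1, 0.4]
opening: 0.001
[479.97602538 100.13594889  65.409834  ] [396.62737567 112.43105899 253.29380061]
(480, 775, 3)
[(array([252.9, 208.1]), array([247, 103,  12,  10,  95], dtype=int32)), (array([341.7, 209.8]), array([336, 103,  15,  17, 105], dtype=int32)), (array([431.7, 211.7]), array([423, 103,  18,  19, 144], dtype=int32)), (array([252.1, 223.2]), array([243, 117,  20,  17, 199], dtype=int32)), (array([349.9, 224.7]), array([340, 116,  20,  18, 255], dtype=int32)), (array([445.1, 224.3]), array([436, 116,  19,  17, 237], dtype=int32)), (array([247.9, 290.1]), array([246, 179,   4,  21,  65], dtype=int32)), (array([257.4, 290.7]), array([256, 181,   4,  19,  50], dtype=int32))]
```

View pics/g.png

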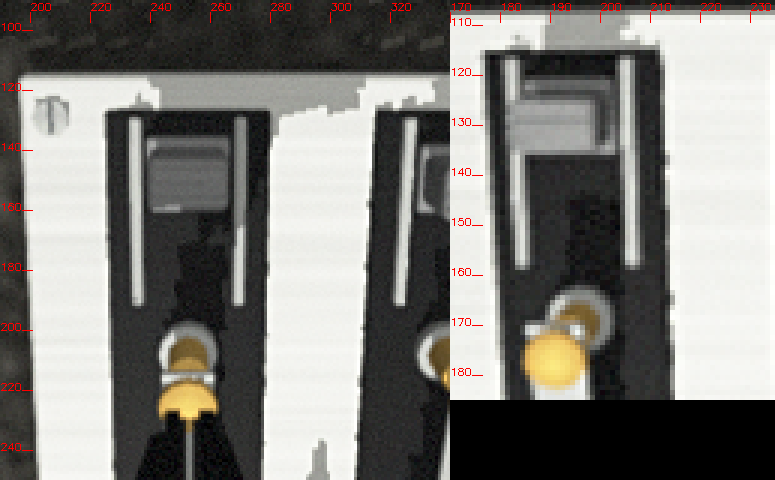

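The left panel (current view) shows the grip's top face at cols 240–265, rows 140–160. In the right panel (the first wrist view) it spans cols 181–199, rows 125–136. Triangulating the far edge and the corners.

```bash
python3 - <<'E'
from h import *;import pickle
np.set_printoptions(precision=1,suppress=True)
w1=pickle.load(open("w1.pkl","rb"));w3=pickle.load(open("w3.pkl","rb"))
for n,a,b in(("far mid",(190,136),(252.3,160)),("far L",(181,136),(239.5,160)),("far R",(199,136),(265,160))):print(n,tri(w1,a,w3,b))
for z in(30,41):print(z,"far",plane(w3,(252.3,160),z),plane(w1,(190,136),z),"near",plane(w3,(252.3,140),z),"widthL/R",plane(w3,(239.5,160),z)[1],plane(w3,(265,160),z)[1])
print("plate edge z12",plane(w3,(205,115.5),12),"rail ends",plane(w3,(235,130),15),plane(w3,(235,192),15))
print("button",plane(w3,(252.1,223.2),45))
print("tri btn mid",tri(w1,(252.6,176.5),w3,(349.9,224.7)),"left",tri(w1,(315,176.6),w3,(445.1,224.3)))
E
```

```text
far mid (array([438.1, 106.6,  41.1]), np.float64(1.1181069127356102))
far L (array([436.3,  98.5,  45.8]), np.float64(1.4824529923199636))
far R (array([439.9, 115. ,  36.6]), np.float64(0.7730731564367721))
30 far [439.7 106.6  30. ] [439.6 104.1  30. ] near [426.1 108.4  30. ] widthL/R 97.85735146421592 115.30095768253217
41 far [437.6 106.9  41. ] [438.6 106.3  41. ] near [424.6 108.6  41. ] widthL/R 98.57528802291455 115.15957943768095
plate edge z12 [406.7  76.6  12. ] rail ends [419.4  96.7  15. ] [465.3  90.1  15. ]
button [480.1 101.3  45. ]
tri btn mid (array([487.2, 165.9,  51.3]), np.float64(0.3815468200812088)) left (array([495.8, 230.7,  50.4]), np.float64(0.28269773932441467))
```

The weak unit's grip has its top at z ≈ 41, near face at x ≈ 425.5 and centre at about (431.5,106.5). Relative to the button contact height, a tip 8 mm below the grip top means TCP z ≈ 18. I'll go in front of it at (408,109.5), then lower.

```bash
python3 -m handwheel '[{"hand":0,"x":-0.015,"y":0.002,"z":0,"spin":0},{"hand":0,"x":-0.035,"y":0.0045,"z":0,"spin":0},{"hand":0,"x":-0.055,"y":0.007,"z":0,"spin":0},{"hand":0,"x":-0.068,"y":0.009,"z":0,"spin":0},{"hand":0,"x":-0.072,"y":0.0095,"z":0,"spin":0},{"hand":0,"x":-0.072,"y":0.0095,"z":0,"spin":0},{"hand":0,"x":-0.072,"y":0.0095,"z":-0.01,"spin":0},{"hand":0,"x":-0.072,"y":0.0095,"z":-0.02,"spin":0},{"hand":0,"x":-0.072,"y":0.0095,"z":-0.028,"spin":0},{"hand":0,"x":-0.072,"y":0.0095,"z":-0.034,"spin":0},{"hand":0,"x":-0.072,"y":0.0095,"z":-0.034,"spin":0},{"hand":0,"x":-0.072,"y":0.0095,"z":-0.034,"spin":0}]'
python3 f.py
python3 -m handwheel '[{"hand":0,"x":0,"y":0,"z":-0.003,"spin":0},{"hand":0,"x":0,"y":0,"z":-0.006,"spin":0},{"hand":0,"x":0,"y":0,"z":-0.009,"spin":0},{"hand":0,"x":0,"y":0,"z":-0.012,"spin":0},{"hand":0,"x":0,"y":0,"z":-0.0135,"spin":0},{"hand":0,"x":0,"y":0,"z":-0.0135,"spin":0},{"hand":0,"x":0,"y":0,"z":-0.0135,"spin":0}]'
python3 f.py
```

```text
t: 27.3
eef_pos: [408.4, 109.6, 31.5]
tcp_rot: [-3.141, 0.0, 1.443]
ft_force: [-0.7, 1.1, -0.5]
opening: 0.001
t 27.55 pos [408.38 109.69  32.09] F [ 0.58 -0.29  0.06] Fz [ 0.57 -0.76  0.67 -0.84  0.67]
t: 28.13
eef_pos: [408.1, 109.7, 18.1]
tcp_rot: [-3.141, -0.0, 1.443]
ft_force: [0.5, -0.3, -0.4]
opening: 0.002
t 28.3833 pos [408.24 109.67  18.36] F [ 0.08  0.18 -0.31] Fz [-0.29 -0.82 -0.31 -0.28  0.13]
```

```bash
python3 -m handwheel '[{"hand":0,"x":0.002,"y":-0.0002,"z":0,"spin":0},{"hand":0,"x":0.004,"y":-0.0005,"z":0,"spin":0},{"hand":0,"x":0.006,"y":-0.0008,"z":0,"spin":0},{"hand":0,"x":0.008,"y":-0.001,"z":0,"spin":0},{"hand":0,"x":0.009,"y":-0.0011,"z":0,"spin":0},{"hand":0,"x":0.010,"y":-0.0012,"z":0,"spin":0},{"hand":0,"x":0.010,"y":-0.0012,"z":0,"spin":0}]'
python3 f.py
python3 -m handwheel '[{"hand":0,"x":0.001,"y":-0.0001,"z":0,"spin":0},{"hand":0,"x":0.002,"y":-0.0002,"z":0,"spin":0},{"hand":0,"x":0.003,"y":-0.0004,"z":0,"spin":0},{"hand":0,"x":0.004,"y":-0.0005,"z":0,"spin":0},{"hand":0,"x":0.005,"y":-0.0006,"z":0,"spin":0},{"hand":0,"x":0.005,"y":-0.0006,"z":0,"spin":0}]'
python3 f.py
```

```text
t: 28.97
eef_pos: [418.0, 108.4, 18.2]
tcp_rot: [-3.141, 0.0, 1.443]
ft_force: [-2.4, 0.3, 1.8]
opening: 0.007
t 29.2167 pos [417.97 108.45  18.22] F [-2.21 -0.52  0.62] Fz [0.39 0.49 0.65 1.03 0.51]
t: 29.72
eef_pos: [423.4, 107.8, 18.2]
tcp_rot: [3.141, -0.0, 1.443]
ft_force: [-2.3, -1.3, 0.3]
opening: 0.008Traceback (most recent call last):
  File "f.py", line 4, in <module>
    for _ in range(5): c=read_camera("scene");F.append(state()['ft_force'])
                         ~~~~~~~~~~~^^^^^^^^^
ValueError: 200 camera calls are used up
```

The camera calls are used up, but the 2.3 N push matches the slide's friction, so it's moving. I'll finish by force.

```bash
python3 -m handwheel '[{"hand":0,"x":0.001,"y":-0.0001,"z":0,"spin":0},{"hand":0,"x":0.002,"y":-0.0002,"z":0,"spin":0},{"hand":0,"x":0.003,"y":-0.0004,"z":0,"spin":0},{"hand":0,"x":0.004,"y":-0.0005,"z":0,"spin":0},{"hand":0,"x":0.005,"y":-0.0006,"z":0,"spin":0},{"hand":0,"x":0.006,"y":-0.0008,"z":0,"spin":0},{"hand":0,"x":0.006,"y":-0.0008,"z":0,"spin":0}]'
for i in 1 ; do python3 -m handwheel '[{"hand":0,"x":0.0005,"y":-0.0001,"z":0,"spin":0},{"hand":0,"x":0.001,"y":-0.0001,"z":0,"spin":0},{"hand":0,"x":0.0015,"y":-0.0002,"z":0,"spin":0},{"hand":0,"x":0.002,"y":-0.0002,"z":0,"spin":0},{"hand":0,"x":0.002,"y":-0.0002,"z":0,"spin":0}]'; done
```

```text
t: 30.5
eef_pos: [429.5, 107.1, 18.3]
tcp_rot: [3.141, -0.0, 1.443]
ft_force: [-1.4, 0.7, 0.4]
opening: 0.002
t: 30.92
eef_pos: [431.3, 106.8, 18.3]
tcp_rot: [3.142, -0.0, 1.443]
ft_force: [-0.9, 0.9, 0.7]
opening: 0.001
```

```bash
python3 -m handwheel '[{"hand":0,"x":0.0005,"y":-0.0001,"z":0,"spin":0},{"hand":0,"x":0.001,"y":-0.0001,"z":0,"spin":0},{"hand":0,"x":0.001,"y":-0.0001,"z":0,"spin":0},{"hand":0,"x":0.001,"y":-0.0001,"z":0,"spin":0}]'
```

```text
t: 31.25
eef_pos: [432.3, 106.7, 18.3]
tcp_rot: [3.141, -0.0, 1.443]
ft_force: [-2.2, 0.3, 0.2]
opening: 0.008
```

```bash
python3 -m handwheel '[{"hand":0,"x":0.0005,"y":-0.0001,"z":0,"spin":0},{"hand":0,"x":0.001,"y":-0.0001,"z":0,"spin":0},{"hand":0,"x":0.001,"y":-0.0001,"z":0,"spin":0},{"hand":0,"x":0.001,"y":-0.0001,"z":0,"spin":0}]'
python3 -m handwheel '[{"hand":0,"x":0.0005,"y":-0.0001,"z":0,"spin":0},{"hand":0,"x":0.001,"y":-0.0001,"z":0,"spin":0},{"hand":0,"x":0.001,"y":-0.0001,"z":0,"spin":0},{"hand":0,"x":0.001,"y":-0.0001,"z":0,"spin":0}]'
```

```text
t: 31.58
eef_pos: [433.2, 106.6, 18.3]
tcp_rot: [3.142, -0.0, 1.443]
ft_force: [-1.8, -0.2, 0.4]
opening: 0.003
t: 31.92
eef_pos: [434.2, 106.5, 18.3]
tcp_rot: [3.142, -0.0, 1.443]
ft_force: [-2.2, -1.8, 0.9]
opening: 0.005
```

```bash
python3 -m handwheel '[{"hand":0,"x":0.0005,"y":-0.0001,"z":0,"spin":0},{"hand":0,"x":0.001,"y":-0.0001,"z":0,"spin":0},{"hand":0,"x":0.001,"y":-0.0001,"z":0,"spin":0},{"hand":0,"x":0.001,"y":-0.0001,"z":0,"spin":0}]'
python3 -m handwheel '[{"hand":0,"x":0.0005,"y":-0.0001,"z":0,"spin":0},{"hand":0,"x":0.0008,"y":-0.0001,"z":0,"spin":0},{"hand":0,"x":0.0008,"y":-0.0001,"z":0,"spin":0},{"hand":0,"x":0.0008,"y":-0.0001,"z":0,"spin":0}]'
```

```text
t: 32.25
eef_pos: [435.2, 106.4, 18.3]
tcp_rot: [3.141, -0.0, 1.443]
ft_force: [-2.3, -1.1, -0.2]
opening: 0.008
t: 32.58
eef_pos: [436.0, 106.3, 18.3]
tcp_rot: [3.141, -0.0, 1.443]
ft_force: [-3.0, -1.3, 0.8]
opening: 0.001
```

```bash
python3 -m handwheel '[{"hand":0,"x":0.0005,"y":-0.0001,"z":0,"spin":0},{"hand":0,"x":0.0008,"y":-0.0001,"z":0,"spin":0},{"hand":0,"x":0.0008,"y":-0.0001,"z":0,"spin":0},{"hand":0,"x":0.0008,"y":-0.0001,"z":0,"spin":0}]'
```

```text
t: 32.92
eef_pos: [436.3, 106.3, 18.2]
tcp_rot: [-3.141, 0.0, 1.443]
ft_force: [-5.9, 0.5, 1.6]
opening: 0.005
```

```bash
python3 -m handwheel '[{"hand":0,"x":0.0003,"y":0,"z":0,"spin":0},{"hand":0,"x":0.0005,"y":-0.0001,"z":0,"spin":0},{"hand":0,"x":0.0005,"y":-0.0001,"z":0,"spin":0},{"hand":0,"x":0.0005,"y":-0.0001,"z":0,"spin":0},{"hand":0,"x":0.0005,"y":-0.0001,"z":0,"spin":0}]'
```

```text
t: 33.33
eef_pos: [436.3, 106.2, 18.2]
tcp_rot: [-3.14, 0.0, 1.443]
ft_force: [-6.5, 1.9, 2.6]
opening: 0.004
```

At 436.3 it hits the rigid end stop, matching the predicted 436. I'll back off and rise clear.

```bash
python3 -m handwheel '[{"hand":0,"x":-0.005,"y":0.0006,"z":0,"spin":0},{"hand":0,"x":-0.014,"y":0.0018,"z":0,"spin":0},{"hand":0,"x":-0.022,"y":0.0028,"z":0,"spin":0},{"hand":0,"x":-0.025,"y":0.003,"z":0.005,"spin":0},{"hand":0,"x":-0.025,"y":0.003,"z":0.03,"spin":0},{"hand":0,"x":-0.025,"y":0.003,"z":0.06,"spin":0},{"hand":0,"x":-0.025,"y":0.003,"z":0.1,"spin":0},{"hand":0,"x":-0.025,"y":0.003,"z":0.13,"spin":0},{"hand":0,"x":-0.025,"y":0.003,"z":0.14,"spin":0},{"hand":0,"x":-0.025,"y":0.003,"z":0.14,"spin":0},{"hand":0,"x":-0.025,"y":0.003,"z":0.14,"spin":0},{"hand":0,"x":-0.025,"y":0.003,"z":0.14,"spin":0}]'
python3 -c "
from cell import *
s=state();print(s['t'],s['eef_pos'],s['ft_force'],s['qvel']);print(job_done())"
```

```text
t: 34.33
eef_pos: [411.7, 109.1, 157.5]
tcp_rot: [-3.14, 0.0, 1.443]
ft_force: [0.1, 0.4, -0.3]
opening: 0.004
34.3333 [411.6973437  109.14065648 157.45445464] [ 0.11840047  0.38778635 -0.3138477 ] [-4.60635337e-04  1.57815733e-02  2.30659496e-03 -1.40717313e-03
  3.62360055e-03 -8.07715389e-05]
the job is handed in; nothing more can be done
None
```

I pressed the three leaves left to right, found the right one weak, pushed its isolator slide home and handed the job in at about 34 s. The final state was checked by force and position only, because the camera calls had run out.

| Leaf | Vertical force just before its stop (N) | Verdict |
|---|---|---|
| Left | about 6.9 | sound |
| Middle | about 8 | sound |
| Right | about 2.6 | weak |

**Leaves:** each one was held on its stop for longer than 0.2 s. The highest force I read was about 13.5 N, vertical and sideways combined, on the middle leaf, and it stayed below the 20 N limit.

**Slide:** the right slide moved against about 2.3 N of friction. It met its rigid stop at TCP x = 436.3 mm, where I had predicted about 436, with about 7 N at the end. The arm then backed off and rose clear, and the force returned to about 0.

**Checks that disagreed or were missing:**
- **Button height:** contact with the left button came about 24 mm lower in TCP height than the stated 14 mm fingertip length and the camera heights (45–50 mm) predicted. I went by force instead and never found out why.
- **Camera calls:** averaging force readings between camera calls used up all 200, so there is no final picture of the slides or leaves.
- **Bottles and jar:** the blue bottle and jar had not moved when I last checked, partway through pressing the left leaf. The arm hid the beige bottle in that picture, so I never confirmed its position. No force suggested it had been touched.

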